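Uncap a salvaged filter housing and press its element home

TASK

On the salvage bench, push the orange-knobbed keeper lever well aside (about a quarter turn, leave it there), then lift the loose red cap off the aluminium filter housing and set it down, without dropping it, handle up between the four posts of the blue cap holder, and press it down until the yellow seat is fully home. Then press the green filter element, which stands proud of the housing, down into it as far as it goes. Leave the other parts on the bench where they are.

Things in the scene. Friction and masses are not known exactly. Their poses are not given: they have to be found in the camera images.
- housing: fixed aluminium filter pot, outer diameter 92 mm, bore 76, rim 85 mm above the table, on a dark 130 x 130 mm foot 12 mm thick. Origin: centre of its underside, on the pot's axis. An 18 mm post carrying the keeper stands 95 mm from the axis along its +y; a 28 mm stub pipe, 45 mm high, points along its -x to 95 mm. Place and yaw vary; may swap sides with the cap holder
- keeper (a joint): keeper angle, rad, 0 to 1.75, growing clockwise seen from above: a flat steel lever 16 mm wide (120 to 128 mm above the table) on the housing's post. At 0 its 57 mm nose points to the pot's axis, 3 mm above the cap's deck, and blocks the cap; its tail, with the orange knob, points along the housing's +y. Stays where left (about 1 N at the knob to move); cap and gripper are clear from 1.2
- keeper_hinge (a point): point on the keeper's vertical pivot axis, on the top face of the lever, 128 mm above the table
- keeper_lug (a point): top centre of the orange upright knob to push the keeper by: a cylinder 16 mm in diameter, 40 mm tall above the lever's top face, 75 mm from the pivot; its top is 168 mm above the table
- cap: loose red plastic cap, 108 mm diameter, about 0.16 kg. Origin: centre of the lower edge of its skirt, 73 mm above the table at the start. The 12 mm deep skirt hangs around the pot's rim, 2.5 mm loose all round. Flat deck 44 mm above the origin; on it an upright bar handle, 70 mm long along the cap's x, 18 mm thick along its y, from 44 to 80 mm above the origin
- cap_grip (a point): point in the middle of the cap's bar handle, 65 mm above the cap's origin, 15 mm below the handle's top; grip across the 18 mm (cap's y)
- cap_holder: fixed cap holder: blue plate 150 x 150 x 10 mm, four pointed steel posts, 12 mm in diameter, 48 mm high, on its diagonals 66 mm from the centre (120 mm clear across), a round yellow seat between them. Origin: centre of the underside. Place and yaw vary
- holder_seat (a joint): how far the yellow seat (112 mm disc) is pressed down, m: 0 up (its top 30 mm above the table) to 0.012 fully home (18 mm). About 8 N moves it; the cap's weight does not; it stays where left
- seat_top (a point): centre of the yellow seat's top face
- element (a joint): how far the filter element is pressed in, m: from about 0 (green top 12 mm above the housing's rim) to 0.014 fully home (2 mm below the rim). About 7 N moves it; it stays where left
- element_top (a point): centre of the flat green top face of the filter element, 69 mm in diameter, on the housing's axis; 97 mm above the table when the joint reads 0; hidden under the cap at first
- bearing: bystander: plain steel bearing ring, 64 mm diameter, 22 mm high. Origin: centre of its underside
- oil_can: bystander: green can, 60 mm diameter, 130 mm high. Origin: centre of its underside
- pipe_stub: bystander: upright copper-coloured solid pipe stub, 48 mm diameter, 85 mm high. Origin: centre of its underside
- wrench: bystander: steel wrench lying flat, its handle towards its own -x. Origin: centre of its underside
- bracket: bystander: L-shaped aluminium bracket, 100 x 70 mm, 46 mm high. Origin: centre of its underside
- fitting_cup: bystander: dark steel cup, 80 mm diameter, 60 mm high. Origin: centre of its underside
Not all that is in view belongs to the job. There is more than one size of the cap; the one meant has the size given above.

How it is judged:
By the outcome, as a careful person would: the job done as asked, in the order asked, and still so for the second after the job is handed in, with the robot touching nothing.
It also fails if it takes over 72 s, if anything falls off the work surface, if the arm or the gripper's body presses on something with over 40 N, if the wrist force passes 120 N, or if a joint passes its speed limit or range.

ROBOT

A 6-joint arm with a two-finger parallel gripper is mounted at the origin on the work surface. World frame = base frame: x ahead of the robot, y to its left, z up, the work surface at z = 0. Lengths are in mm, angles in rad, forces in N, time in s.
With the tool pointing down it reaches from about 325 to 925 mm from the base axis. Payload 3.1 kg.
Tool frame: the origin (TCP) lies where the fingers leave the gripper's body, on its centre line; the fingertips stand 73 mm ahead of it and the grasp point (between the pads) lies 54 mm ahead of it (r.nose_length is the distance from the TCP to the fingertips, in mm); z points along the fingers, y is the direction in which the jaws open and shut (so a half turn about z gives the same grasp; the last joint's range is limited). The gripper opens to 85 mm and grips with 20 to 120 N. Pads are 22 mm wide; open, the fingers measure 114 mm over their backs; the gripper's body (76 mm by 85 mm) begins 54 mm behind the grasp point. The pads swing forward as they close: fully open they stand 13 mm farther back than shut.
Start: joints at [-0.112, 0.217, 1.613, -0, 1.311, -0.112], TCP at [625.012, 0.021, 303.9] pointing down, gripper open.
Joint ranges: [-2.75, 2.75], [-0.78, 2.1], [0.31, 2.55], [-1.13, 4.27], [0.13, 2.63], [-2.58, 2.58]. Speed limits (rad/s): [2.79, 2.79, 3.14, 3.14, 3.14, 3.14].

INTERFACE

Orientations are given as a unit quaternion [w, x, y, z].
In Python, from rig import r, imaging gives the robot as it stands.
- The arm moves only by the tool carry_out, never from a script. Its arguments are lists of equal length, an entry for each row: "hand": the finger opening in cm, from 0 to 8.54; "dp": the shift along the tool's x, y, z in cm, a list of three; "rot": the turn, a rotation vector about the tool's x, y, z in degrees, a list of three. A call has exactly 8 rows; each row shifts and turns the pose as measured when the row begins, along the tool's axes as they then stand; what a row does not reach is not made up. A row lasts 1/12 s, in which the tool goes at most 41.7 mm and 7.16 degrees, less where a joint would pass 70% of its speed; a pose out of reach is approached as far as the arm can. A call with a gripper value outside its range is refused whole. The fingers move at their own pace and stop on an object; "grip_force" is the grip in N (left out, the last holds). Time passes only in rows, so rows that do not move let the fingers close, or fill a call up. It gives the time, the measured TCP pose, the force and the opening at its end, in the units of the state.
- r.observe(): the state, without advancing time (a new reading comes with each control period).
- imaging.read_camera(name): name is "scene" or "side" or "wrist"; returns the picture (420x560x3 uint8, red, green, blue); there is no depth.
- imaging.camera_info(name): a dict with "intrinsics" (3x3 intrinsics, pixels), "rvec" (rotation vector, rad) and "tvec" (3), from world to camera coordinates, as OpenCV has them; the wrist camera has in their place "tool_from_camera" (4x4, takes a point from camera to tool coordinates, whose origin is the TCP and whose axes are the flange's). Camera axes: x right, y down, z forward; pixel columns grow to the right and rows downward; lengths in mm; the calibration is good to about 2 mm. A picture is of the moment at which its call begins: read the wrist's pose just before it. camera_info takes no time and is no camera call.
- r.job_done(): hands the job in, once; it reports no verdict.
The state is a dict: "clock": time; "joint_pos": joint angles; "joint_vel": joint speeds; "joint_efforts": joint torques, N m; "tcp_pos": TCP position; "tcp_rot": TCP orientation; "wrist_force": force on the tool from outside, world axes, zero at the start; "moment": the same for the moment, N m; "grip_width": finger opening in mm.
Only numpy, scipy, OpenCV 4.12 (cv2) and the standard library are available. Lean on these libraries where they do the work, as an engineer would, in place of code of your own. Each camera call takes 0.05 s, during which the arm holds its last target. There are 200 camera calls.

## Working session

There is one attempt and no reset: what is moved stays moved. The work goes in short steps, Python scripts to look and compute and a tool call to move; the robot and the scene stay as the last step left them, time stands still between calls to the robot, and variables do not carry over. Pictures are saved under pics/ and viewed, about 8 in all and at most 12, crops included, and the job is handed in when it is done.

Besides the shell and the picture viewer there is one more tool, called after ">>>" by a JSON object that holds its "op" and its "data". carry_out: Moves the arm, as the interface text tells. Its arguments: {"type":"object","properties":{"hand":{"type":"array"},"dp":{"type":"array"},"rot":{"type":"array"},"grip_force":{"type":"number"}},"required":["hand","dp","rot"]}

```bash
ls; mkdir -p pics
python3 - <<'E'
from rig import r, imaging
import cv2,numpy as np
for n in ("scene","side"):
    cv2.imwrite(f"pics/{n}0.png",cv2.cvtColor(imaging.read_camera(n),cv2.COLOR_RGB2BGR))
    i=imaging.camera_info(n); R=cv2.Rodrigues(np.array(i["rvec"],float))[0]
    print(n,i["intrinsics"],(-R.T@np.array(i["tvec"]).ravel()).round(),R[2].round(2))
print(imaging.camera_info("wrist")); print(r.observe())
E
```

```text
pics
scene [[419.26260602   0.         272.90965961]
 [  0.         419.26260602 202.50703037]
 [  0.           0.           1.        ]] [1285.  337.  783.] [-0.72 -0.35 -0.6 ]
side [[513.10452232   0.         283.2666177 ]
 [  0.         513.10452232 209.82386838]
 [  0.           0.           1.        ]] [ -79.  891. 1170.] [ 0.36 -0.62 -0.7 ]
{'intrinsics': array([[313.69016412,   0.        , 279.13983444],
       [  0.        , 313.69016412, 204.82013131],
       [  0.        ,   0.        ,   1.        ]]), 'tool_from_camera': array([[ 2.34628075e-05, -9.56674355e-01, -2.91160056e-01,
         7.39269085e+01],
       [ 9.99999822e-01, -1.51197115e-04,  5.77377296e-04,
         1.46386330e-01],
       [-5.96384613e-04, -2.91160018e-01,  9.56674181e-01,
        -6.99183954e+01],
       [ 0.00000000e+00,  0.00000000e+00,  0.00000000e+00,
         1.00000000e+00]])}
{'clock': 0.1, 'joint_pos': array([-1.12202015e-01,  2.17740592e-01,  1.61480225e+00, -2.39003302e-06,
        1.31130873e+00, -1.12177321e-01]), 'joint_vel': array([ 0.00068523,  0.0008819 , -0.00385828,  0.00055469,  0.00031313,
        0.00072898]), 'joint_efforts': array([-3.89421966e-04, -3.98076224e+01, -3.04969239e+01, -1.69335931e-04,
        4.17826959e-03,  6.71974954e-05]), 'tcp_pos': array([6.24411263e+02, 8.67165368e-02, 3.02645364e+02]), 'tcp_rot': array([-8.82321961e-04,  7.07114843e-01,  7.07097817e-01, -7.05119699e-04]), 'wrist_force': array([-0.49768859,  0.26946261,  0.0444954 ]), 'moment': array([-0.01135569,  0.01488847, -0.03457543]), 'grip_width': 85.59916038891303}
```

View pics/scene0.png

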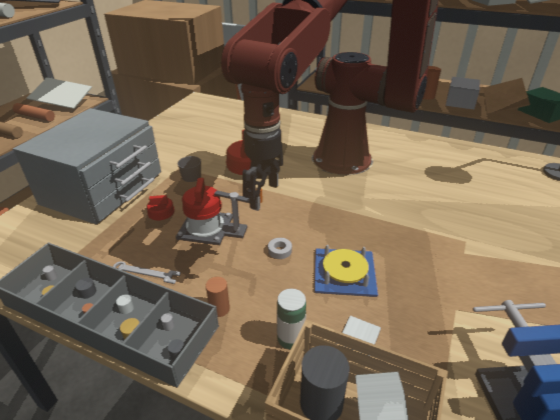

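View pics/side0.png

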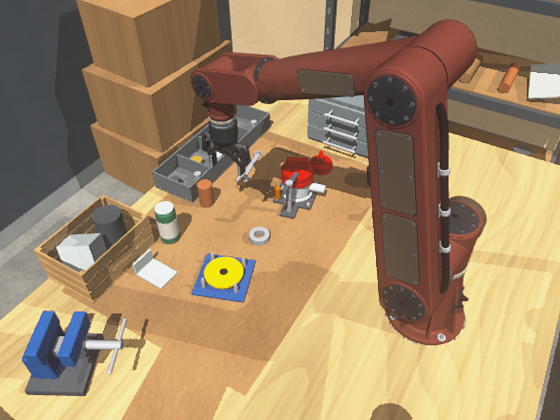

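The scene view shows the housing and red cap near (202,215), the keeper post near (237,215) and the blue holder near (346,268). The side view shows the cap near (298,178) and the holder near (224,275). I'll enlarge both.

```bash
cat > h.py <<'E'
import cv2,numpy as np
from rig import r, imaging
from scipy.spatial.transform import Rotation as Ro
def pose():
    s=r.observe(); q=np.array(s["tcp_rot"]); return np.array(s["tcp_pos"]),Ro.from_quat(q[[1,2,3,0]]).as_matrix(),s
def cam(n,P=None):
    i=imaging.camera_info(n);K=np.array(i["intrinsics"])
    if n=="wrist":
        p,R=P; T=i["tool_from_camera"]; return K,(R@T[:3,:3]).T,R@T[:3,3]+p
    R=cv2.Rodrigues(np.array(i["rvec"],float))[0]; return K,R,-R.T@np.array(i["tvec"]).ravel()
def at_z(c,uv,z):
    K,R,C=c; d=R.T@np.linalg.solve(K,[*uv,1]); return C+d*(z-C[2])/d[2]
def proj(c,X):
    K,R,C=c; x=K@R@(np.array(X,float)-C); return x[:2]/x[2]
def tri(cs,uvs):
    A=np.zeros((3,3));b=np.zeros(3)
    for (K,R,C),uv in zip(cs,uvs):
        d=R.T@np.linalg.solve(K,[*uv,1]);d/=np.linalg.norm(d);M=np.eye(3)-np.outer(d,d);A+=M;b+=M@C
    return np.linalg.solve(A,b)
def snap(n,f):
    p,R,s=pose(); im=imaging.read_camera(n); cv2.imwrite("pics/"+f,cv2.cvtColor(im,cv2.COLOR_RGB2BGR)); 
    np.savez("pics/"+f+".npz",p=p,R=R); return im
E
python3 - <<'E'
import cv2,numpy as np
a=cv2.imread("pics/scene0.png")[165:255,140:290]; b=cv2.imread("pics/side0.png")[145:225,230:340]
c=cv2.imread("pics/scene0.png")[235:305,300:390]; d=cv2.imread("pics/side0.png")[240:310,180:270]
f=lambda m,s:cv2.resize(m,None,fx=s,fy=s,interpolation=cv2.INTER_CUBIC)
o=np.zeros((600,800,3),np.uint8)
def put(m,x,y,s):
    m=f(m,s); h,w=m.shape[:2]; o[y:y+h,x:x+w]=m[:600-y,:800-x]
put(a,0,0,3);put(b,460,0,3);put(c,0,300,4);put(d,400,300,4)
cv2.imwrite("pics/c1.png",o)
E
```

```text
(no output)
```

View pics/c1.png

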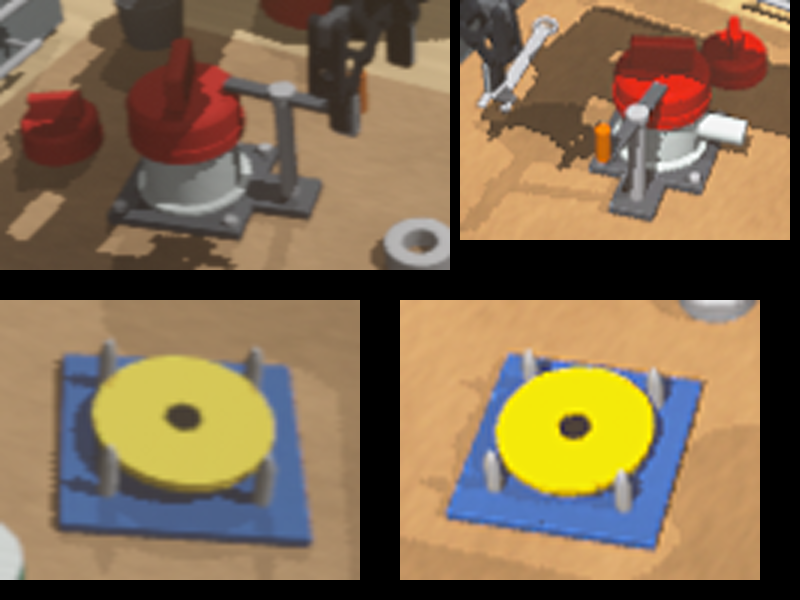

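Run:
```python
from h import *
S,D=cam("scene"),cam("side")
for n,a,b,z in [("hinge",(234.3,194.2),(289,182),128),("knobtop",(261,188),(277.7,186.5),168),("seat",(345.5,264.3),(223.5,271.5),30)]:
    print(n,tri([S,D],[a,b]).round(),at_z(S,a,z).round(),at_z(D,b,z).round())
print("posts side",[at_z(D,u,58).round() for u in [(180+128/4,240+52/4),(180+255/4,240+70/4),(180+91/4,240+153/4),(180+223/4,240+172/4)]])
print("posts scene",[at_z(S,u,58).round() for u in [(300+108/4,235+43/4),(300+255/4,235+51/4),(300+110/4,235+148/4),(300+268/4,235+158/4)]])
print("handle top side ends",at_z(D,(230+172/3,145+38/3),153).round(),at_z(D,(230+237/3,145+38/3),153).round())
print("cap handle top scene", at_z(S,(140+183/3,165+42/3),153).round())
```

```text
hinge [ 509. -149.  130.] [ 505. -152.  128.] [ 510. -151.  128.]
knobtop [504. -72. 171.] [501. -72. 168.] [506. -77. 168.]
seat [536. 177.  28.] [538. 177.  30.] [535. 179.  30.]
posts side [array([588., 157.,  58.]), array([499., 126.,  58.]), array([556., 244.,  58.]), array([468., 213.,  58.])]
posts scene [array([522., 121.,  58.]), array([492., 207.,  58.]), array([608., 152.,  58.]), array([577., 238.,  58.])]
handle top side ends [ 559. -226.  153.] [ 499. -260.  153.]
cap handle top scene [ 510. -251.  153.]
```

Hinge ≈ (508,-150), knob ≈ (504,-74), pot axis ≈ (512,-245), seat ≈ (536,178). The heights agree with the given ones. I'll move behind the knob with the fingers shut, staying high, and look from there.

>>> {"op": "carry_out", "data": {"hand": [0,0,0,0,0,0,0,0], "dp": [[-1.2,-2.8,0],[-1.2,-2.8,0],[-1.2,-2.8,0],[-1.2,-2.8,0],[-1.2,-2.8,0],[-1.2,-2.8,0],[0,0,0],[0,0,0]], "rot": [[0,0,0],[0,0,0],[0,0,0],[0,0,0],[0,0,0],[0,0,0],[0,0,0],[0,0,0]]}}

```text
clock: 0.77
tcp_pos: [447.0, -72.8, 295.2]
tcp_rot: [-0.006, 0.706, 0.708, -0.004]
wrist_force: [0.6, -0.0, 0.5]
grip_width: 0.2
```

Run:
```python
from h import *
im=snap("wrist","w1.png"); p,R,s=pose(); print(p.round(1),R.round(3).tolist(),s["grip_width"])
cv2.imwrite("pics/w1b.png",cv2.resize(cv2.imread("pics/w1.png"),(800,600)))
```

```text
[447.  -72.7 295. ] [[-0.003, 1.0, -0.015], [1.0, 0.003, 0.003], [0.003, -0.015, -1.0]] -0.17027280654172075
```

View pics/w1b.png

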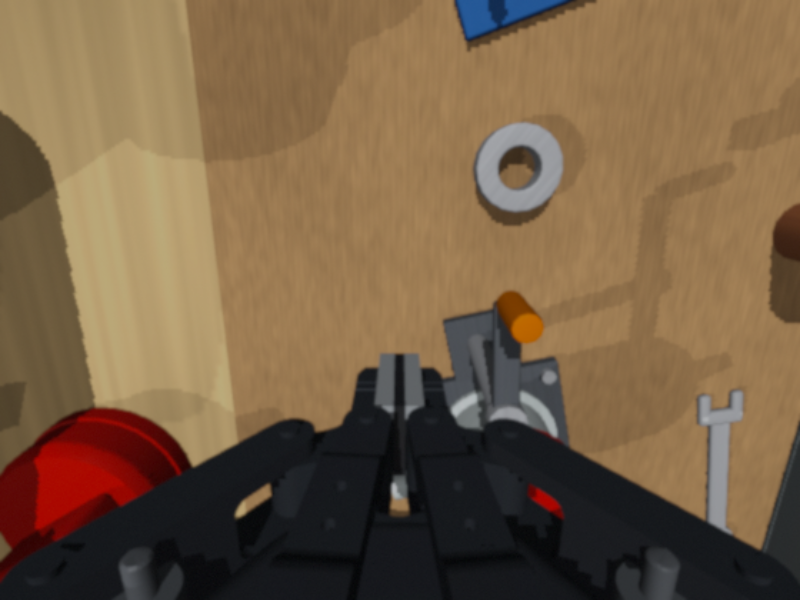

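The wrist view shows the knob's top at (526,328), the hinge at about (507,415), the bearing at (519,167) and a larger decoy cap at lower left.

Run:
```python
from h import *
p,R,s=pose(); W=cam("wrist",(p,R))
print(at_z(W,(526*.7,328*.7),168).round(1),at_z(W,(507*.7,416*.7),128).round(1),at_z(W,(512*.7,298*.7),128).round(1))
```

```text
[505.1 -75.2 168. ] [ 510.1 -147.2  128. ] [507.4 -73.  128. ]
```

>>> {"op": "carry_out", "data": {"hand": [0,0,0,0,0,0,0,0], "dp": [[0,0,2.5],[0,0,2.5],[0,0,2.2],[0,0,0.5],[0,1.5,0],[0,1.5,0],[0,1.5,0],[0,0,0]], "rot": [[0,0,0],[0,0,0],[0,0,0],[0,0,0],[0,0,0],[0,0,0],[0,0,0],[0,0,0]]}}

```text
clock: 1.48
tcp_pos: [500.5, -70.0, 217.2]
tcp_rot: [-0.005, 0.705, 0.71, -0.002]
wrist_force: [0.2, -0.8, 0.2]
grip_width: -0.1
```

>>> {"op": "carry_out", "data": {"hand": [0,0,0,0,0,0,0,0], "dp": [[0,1.2,0],[-0.2,1.2,0],[-0.3,1.2,0],[-0.6,1.0,0],[-0.8,1.0,0],[-1.0,0.8,0],[0,0,0],[0,0,0]], "rot": [[0,0,0],[0,0,0],[0,0,0],[0,0,0],[0,0,0],[0,0,0],[0,0,0],[0,0,0]]}}

```text
clock: 2.15
tcp_pos: [567.7, -96.2, 217.1]
tcp_rot: [-0.009, 0.702, 0.712, -0.005]
wrist_force: [0.3, -0.1, -0.3]
grip_width: 0.2
```

>>> {"op": "carry_out", "data": {"hand": [0,0,0,0,0,0,0,0], "dp": [[-1.0,0.7,0],[-1.0,0.5,0],[-0.9,0.2,0],[0,0,0],[1.5,0,-1],[1.5,0,-3],[0,0,-3],[0,0,0]], "rot": [[0,0,0],[0,0,0],[0,0,0],[0,0,0],[0,0,0],[0,0,0],[0,0,0],[0,0,0]]}}

```text
clock: 2.82
tcp_pos: [582.2, -95.7, 288.4]
tcp_rot: [-0.012, 0.703, 0.711, -0.006]
wrist_force: [0.1, -0.7, 1.3]
grip_width: 0.1
```

Run:
```python
from h import *
snap("side","s2.png");snap("wrist","w2.png"); p,R,s=pose(); print(p.round(1),R.round(3).tolist())
a=cv2.resize(cv2.imread("pics/s2.png")[130:230,220:340],(480,400),interpolation=cv2.INTER_CUBIC)
b=cv2.imread("pics/w2.png"); b=b[:, 120:440]
o=np.zeros((420,800,3),np.uint8);o[:400,:480]=a;o[:,480:]=b;cv2.imwrite("pics/c2.png",o)
```

```text
[580.1 -95.3 283.7] [[-0.01, 0.999, -0.031], [1.0, 0.011, 0.011], [0.012, -0.031, -0.999]]
```

View pics/c2.png

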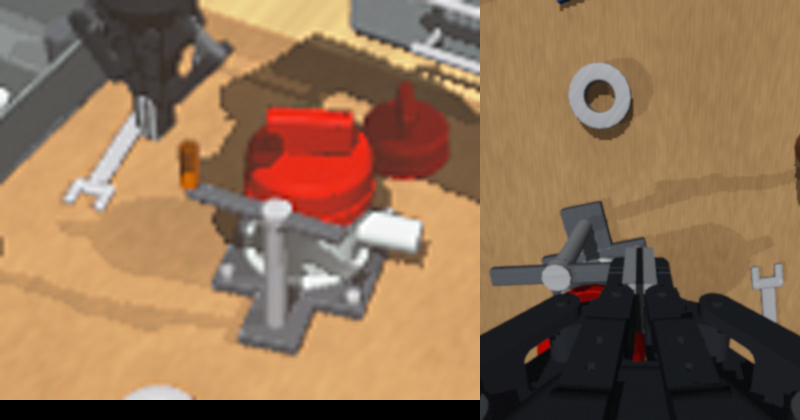

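The keeper now stands at about a quarter turn with its nose clear of the cap. In the side view the handle's top face runs from (267,116) to (353,119) in the crop.

Run:
```python
from h import *
D=cam("side");S=cam("scene")
a=at_z(D,(286.75,159),153);b=at_z(D,(308.25,159.75),153);print(a.round(),b.round(),((a+b)/2).round(),np.linalg.norm(a-b),np.degrees(np.arctan2(*(a-b)[1::-1])))
p=np.load("pics/w2.png.npz");W=cam("wrist",(p["p"],p["R"]))
print("hinge",at_z(W,(120+76,277),128),"nose end",at_z(W,(120+12,275),124))
snap("scene","s3.png")
a=cv2.imread("pics/s3.png")[155:255,130:270];cv2.imwrite("pics/c3.png",cv2.resize(a,None,fx=4,fy=4,interpolation=cv2.INTER_CUBIC))
```

```text
[ 557. -219.  153.] [ 496. -250.  153.] [ 526. -235.  153.] 68.11380859867542 26.686330046768283
hinge [ 509.44030084 -152.15359127  128.        ] nose end [ 454.11922509 -153.95849869  124.        ]
```

View pics/c3.png

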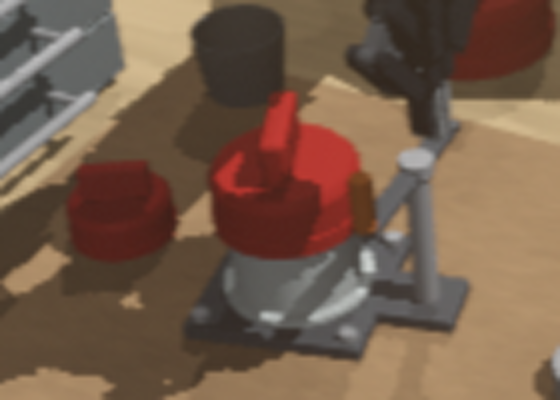

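Run:
```python
from h import *
S=cam("scene");D=cam("side")
print(at_z(S,(199.75,187.5),153).round(),at_z(S,(201.5,179.25),153).round())
# cap deck outline extents expected for centre guesses
for c in [(514,-244),(526,-235),(520,-240)]:
    t=np.linspace(0,2*np.pi,90)
    for n,K in (("scene",S),("side",D)):
        u=np.array([proj(K,(c[0]+54*np.cos(x),c[1]+54*np.sin(x),z)) for x in t for z in (73,85)])
        print(c,n,"x",u[:,0].min().round(1),u[:,0].max().round(1),"ymax",u[:,1].max().round(1))
for n,f in (("scene","s3.png"),("side","s2.png")):
    im=cv2.imread("pics/"+f).astype(int);m=((im[...,2]>90)&(im[...,1]<60)&(im[...,0]<60)).astype(np.uint8)
    k,l,st,_=cv2.connectedComponentsWithStats(m)
    print(n,[s.tolist() for s in st[1:] if s[4]>150])
```

```text
[ 546. -231.  153.] [ 511. -249.  153.]
(514, -244) scene x 185.6 224.7 ymax 215.8
(514, -244) side x 285.4 318.5 ymax 189.2
(526, -235) scene x 185.8 225.3 ymax 219.2
(526, -235) side x 280.8 313.9 ymax 189.6
(520, -240) scene x 185.5 224.9 ymax 217.5
(520, -240) side x 283.2 316.3 ymax 189.3
scene [[201, 38, 53, 25, 215], [249, 140, 18, 22, 212], [183, 178, 40, 41, 805]]
side [[365, 78, 49, 189, 1383], [427, 105, 7, 45, 177], [281, 150, 51, 36, 1085], [422, 193, 8, 96, 342]]
```

>>> {"op": "carry_out", "data": {"hand": [6,6,6,6,6,6,6,6], "dp": [[-3.2,-2.6,-0.5],[-3.2,-2.6,-0.5],[-3.2,-2.6,0],[-3.2,-2.6,0],[-3.2,-2.6,0],[-3.2,-2.6,0],[0,0,0],[0,0,0]], "rot": [[0,0,0],[0,0,0],[0,0,0],[0,0,0],[0,0,0],[0,0,0],[1,1,7],[0,0,7]]}}

```text
clock: 3.63
tcp_pos: [415.4, -289.8, 282.5]
tcp_rot: [-0.038, 0.783, 0.62, -0.014]
wrist_force: [0.2, 0.1, 0.5]
grip_width: 60.0
```

>>> {"op": "carry_out", "data": {"hand": [6,6,6,6,6,6,6,6], "dp": [[0,0,0],[0,0,0],[0,0,0],[0,0,0],[0,0,0],[0,0,0],[0,0,0],[0,0,0]], "rot": [[0,0,7],[0,0,7],[0,0,7],[0,0,7],[0,0,7],[0,0,7],[0,0,7],[0,0,0]]}}

```text
clock: 4.3
tcp_pos: [406.3, -286.5, 267.7]
tcp_rot: [-0.039, 0.972, 0.23, -0.036]
wrist_force: [0.2, 0.1, 0.5]
grip_width: 59.7
```

Run:
```python
from h import *
im=snap("wrist","w3.png"); p,R,s=pose(); print(p.round(1),R.round(3).tolist(),s["grip_width"])
cv2.imwrite("pics/w3b.png",cv2.resize(cv2.imread("pics/w3.png"),(800,600)))
```

```text
[ 406.1 -286.3  267.4] [[0.889, 0.448, -0.089], [0.454, -0.889, 0.06], [-0.052, -0.094, -0.994]] 60.022903375784274
```

View pics/w3b.png

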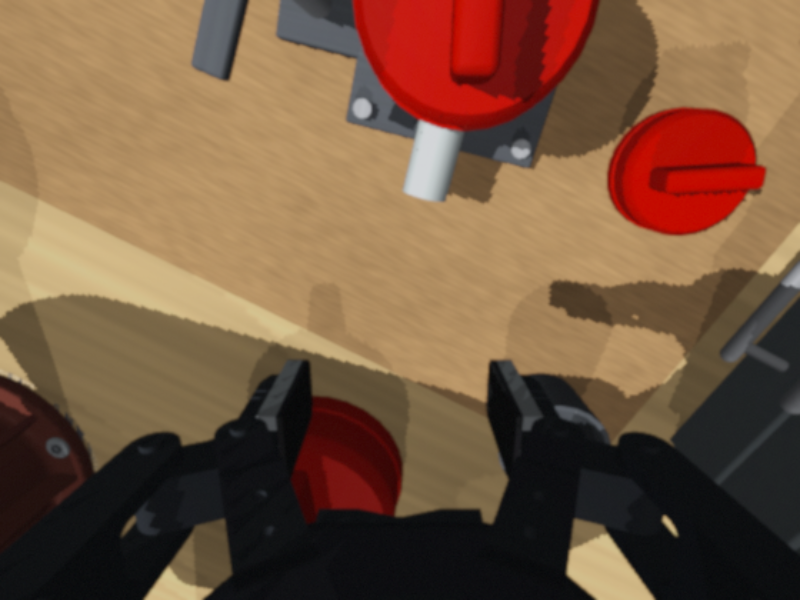

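Run:
```python
from h import *
p=np.load("pics/w3.png.npz");p,R=p["p"],p["R"];W=cam("wrist",(p,R))
a=at_z(W,(475*.7,72*.7),153);b=at_z(W,(478*.7,1),153);d=(b-a)/np.linalg.norm(b-a)
print(a,b,np.degrees(np.arctan2(d[1],d[0])),"centre",a+35*d)
for s in (455,497): print(at_z(W,(s*.7,0),153))
# rim of cap: bottom of skirt near edge
print("deck near rim",at_z(W,(465*.7,115*.7),117),"skirt", at_z(W,(468*.7,130*.7),73))
print("tool yaw",np.degrees(np.arctan2(R[1,0],R[0,0])))
```

```text
[ 501.29282597 -258.40293894  153.        ] [ 520.73247154 -248.43099815  153.        ] 27.1564296861486 centre [ 532.43455596 -242.42818846  153.        ]
[ 517.7514911  -241.13286598  153.        ]
[ 523.84319064 -254.03105978  153.        ]
deck near rim [ 488.7854402  -263.19918532  117.        ] skirt [ 484.89712289 -269.47854373   73.        ]
tool yaw 26.810285652151304
```

>>> {"op": "carry_out", "data": {"hand": [6,6,6,6,6,6,6,6], "dp": [[0,0,0],[2.4,0.35,0],[2.6,0.35,0],[2.6,0.35,0],[2.6,0.35,0],[2.6,0.35,0],[0,0,0],[0,0,0]], "rot": [[-5.4,3.0,0],[0,0,0],[0,0,0],[0,0,0],[0,0,0],[0,0,0],[0,0,0],[0,0,0]]}}

```text
clock: 5.02
tcp_pos: [524.4, -235.7, 254.4]
tcp_rot: [-0.007, 0.97, 0.244, -0.006]
wrist_force: [-0.1, 0.2, -0.2]
grip_width: 60.2
```

```bash
cat >> h.py <<'E'
def go(T,yaw=None):
    p,R,s=pose(); d=R.T@(np.array(T,float)-p)/10; dn=R.T@[0,0,-1]; t=np.degrees(np.cross([0,0,1],dn))
    print("p",p.round(1),"yaw",np.degrees(np.arctan2(R[1,0],R[0,0])).round(2),"dp cm",d.round(2),"tilt fix",t.round(2),"F",s["wrist_force"].round(1),"g",round(s["grip_width"],1),"t",s["clock"])
E
python3 -c "
from h import *
go((531,-243,198))"
```

```text
p [ 524.4 -235.7  254.4] yaw 28.23 dp cm [0.28 1.05 5.62] tilt fix [-0.92  0.47  0.  ] F [-0.1  0.2 -0.2] g 60.2 t 5.0167
```

>>> {"op": "carry_out", "data": {"hand": [6,6,6,6,6,6,6,6], "dp": [[0.3,1.0,0],[0,0,1.3],[0,0,1.3],[0,0,1.2],[0,0,0.6],[0,0,0],[0,0,0],[0,0,0]], "rot": [[-0.9,0.5,-1],[0,0,0],[0,0,0],[0,0,0],[0,0,0],[0,0,0],[0,0,0],[0,0,0]]}}

```text
clock: 5.68
tcp_pos: [526.9, -245.5, 202.8]
tcp_rot: [-0.001, 0.967, 0.254, -0.002]
wrist_force: [0.5, -0.1, 0.7]
grip_width: 60.0
```

```bash
python3 -c "
from h import *
go((531,-243,197))"
```

```text
p [ 526.9 -245.5  202.8] yaw 29.44 dp cm [ 0.48 -0.02  0.58] tilt fix [-0.22  0.17  0.  ] F [ 0.5 -0.1  0.7] g 60.0 t 5.6833
```

>>> {"op": "carry_out", "data": {"hand": [6,6,2,0,0,0,0,0], "dp": [[0.4,0,0.5],[0,0,0],[0,0,0],[0,0,0],[0,0,0],[0,0,0],[0,0,0],[0,0,0]], "rot": [[0,0,2.2],[0,0,0],[0,0,0],[0,0,0],[0,0,0],[0,0,0],[0,0,0],[0,0,0]], "grip_force": 50}}

```text
clock: 6.35
tcp_pos: [531.4, -244.9, 201.5]
tcp_rot: [0.001, 0.972, 0.236, -0.0]
wrist_force: [0.4, -0.1, -1.5]
grip_width: 17.1
```

```bash
python3 -c "
from h import *
go((531,-243,197))"
```

```text
p [ 531.4 -244.9  201.5] yaw 27.32 dp cm [ 0.05 -0.18  0.45] tilt fix [ 0.07  0.03 -0.  ] F [ 0.4 -0.1 -1.5] g 17.1 t 6.35
```

>>> {"op": "carry_out", "data": {"hand": [0,0,0,0,0,0,0,0], "dp": [[0,0,-0.8],[0,0,-1.2],[0,0,-1.8],[0,0,-2.0],[0,0,-2.0],[0,0,-2.0],[0,0,-2.0],[0,0,-1.5]], "rot": [[0,0,0],[0,0,0],[0,0,0],[0,0,0],[0,0,0],[0,0,0],[0,0,0],[0,0,0]]}}

```text
clock: 7.02
tcp_pos: [528.6, -243.1, 339.8]
tcp_rot: [-0.003, 0.972, 0.237, -0.004]
wrist_force: [-0.1, -1.4, -0.8]
grip_width: 16.9
```

Run:
```python
from h import *
go((536,178,320))
snap("side","s4.png");snap("scene","s4s.png")
a=cv2.imread("pics/s4.png")[100:220,210:360];b=cv2.imread("pics/s4s.png")[120:240,130:280]
o=np.hstack([a,b]);cv2.imwrite("pics/c4.png",cv2.resize(o,(800,320),interpolation=cv2.INTER_CUBIC))
```

```text
p [ 528.6 -243.1  339.8] yaw 27.36 dp cm [ 20.03 -37.05   2.13] tilt fix [-0.44  0.36  0.  ] F [-0.1 -1.4 -0.8] g 16.9 t 7.0167
```

View pics/c4.png

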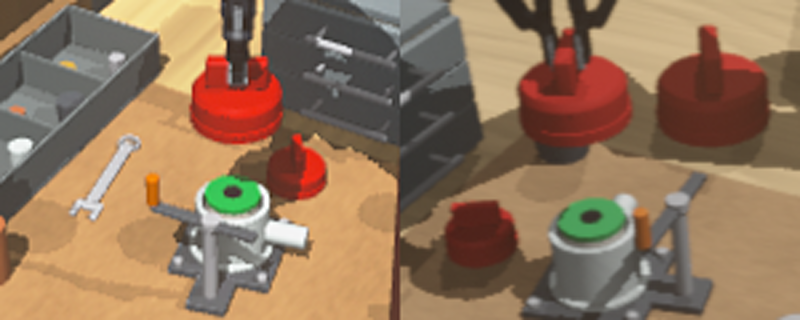

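The cap is lifted and held level, gripped near mid-handle. The green element is exposed at about (233,192) on the left and (590,217) on the right. Next I carry the cap to the holder.

>>> {"op": "carry_out", "data": {"hand": [0,0,0,0,0,0,0,0], "dp": [[0.9,-1.7,0],[1.7,-3.2,0],[1.7,-3.2,0],[1.7,-3.2,0],[1.7,-3.2,0],[1.7,-3.2,0],[1.7,-3.2,0],[1.7,-3.2,0]], "rot": [[0,0,0],[0,0,0],[0,0,0],[0,0,0],[0,0,0],[0,0,0],[0,0,0],[0,0,0]]}}

```text
clock: 7.78
tcp_pos: [530.8, 31.8, 336.5]
tcp_rot: [0.001, 0.973, 0.229, -0.004]
wrist_force: [1.3, 0.2, -0.3]
grip_width: 17.1
```

Run:
```python
from h import *
go((536,178,300))
S=cam("scene");D=cam("side");a,b=(201.2,201.4),(297.4,172)
print("element",at_z(S,a,97).round(),at_z(D,b,97).round(),tri([S,D],[a,b]).round())
```

```text
p [530.8  31.8 336.5] yaw 26.53 dp cm [  7.03 -12.85   3.6 ] tilt fix [-0.05  0.51  0.  ] F [ 1.3  0.2 -0.3] g 17.1 t 7.7833
element [ 535. -241.   97.] [ 528. -239.   97.] [ 531. -244.   93.]
```

>>> {"op": "carry_out", "data": {"hand": [0,0,0,0,0,0,0,0], "dp": [[-1.0,-2.5,0],[-1.3,-2.5,0],[-1.3,-2.5,0],[-1.3,-2.5,0],[-0.6,-1.2,0],[0,0,0],[0,0,0],[0,0,0]], "rot": [[0,0,0],[0,0,0],[0,0,0],[0,0,0],[0,0,0],[0,0,0],[0,0,0],[0,0,0]]}}

```text
clock: 8.45
tcp_pos: [422.9, 117.3, 329.4]
tcp_rot: [-0.002, 0.972, 0.235, -0.009]
wrist_force: [-0.5, -0.1, -1.3]
grip_width: 17.1
```

Run:
```python
from h import *
go((420,118,336))
im=snap("wrist","w5.png")
cv2.imwrite("pics/w5b.png",cv2.resize(cv2.imread("pics/w5.png"),(800,600)))
```

```text
p [422.9 117.3 329.4] yaw 27.2 dp cm [-0.24 -0.2  -0.65] tilt fix [-0.44  0.98  0.  ] F [-0.5 -0.1 -1.3] g 17.1 t 8.45
```

View pics/w5b.png

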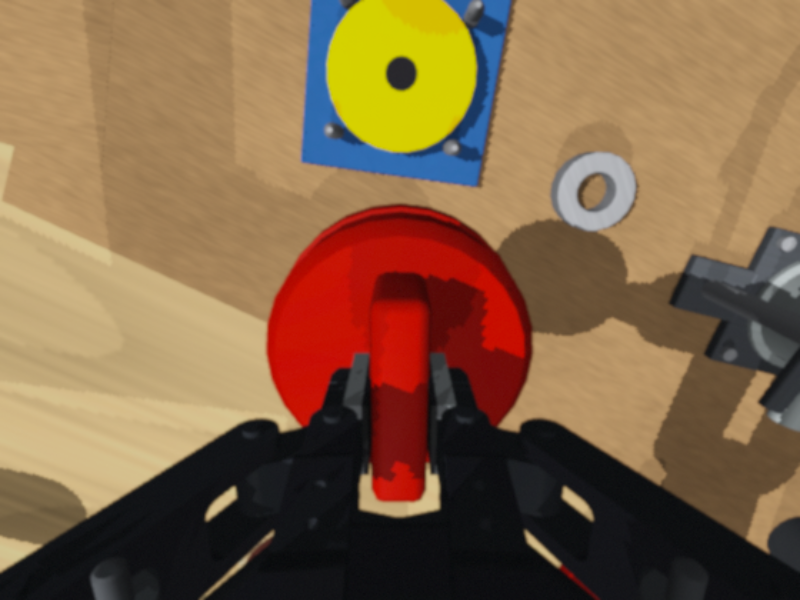

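The view shows the seat's hole at (401,73), the cap centred left to right at x≈400, and the handle's top face from (400,303) to (398,497).

Run:
```python
from h import *
p=np.load("pics/w5.png.npz");p,R=p["p"],p["R"];W=cam("wrist",(p,R))
f=lambda u,v,z:at_z(W,(u*.7,v*.7),z).round(1)
print("seat",f(401,73,30),"edges",f(326,73,30),f(477,73,30),"front",f(401,153,30))
print("posts",f(333,131,48),f(452,147,48),f(476,8,48))
T=cam("wrist",(np.zeros(3),np.eye(3)))
for u,v,z in [(400,303,48.5),(398,497,48.5),(400,275,84.5),(267,340,84.5),(532,340,84.5),(400,208,116)]: print((u,v),at_z(T,(u*.7,v*.7),z).round(1))
```

```text
seat [537.2 176.3  30. ] edges [511.6 226.1  30. ] [563. 126.  30.] front [486.6 150.2  30. ]
posts [477.6 201.8  48. ] [507.9 118.5  48. ] [593.8 148.   48. ]
(400, 303) [35.3  0.8 48.5]
(398, 497) [-30.2   0.3  48.5]
(400, 275) [33.9  0.9 84.5]
(267, 340) [  8.9 -48.6  84.5]
(532, 340) [ 8.9 50.1 84.5]
(400, 208) [ 54.   1. 116.]
```

>>> {"op": "carry_out", "data": {"hand": [0,0,0,0,0,0,0,0], "dp": [[2.0,0,0],[2.4,0,0],[2.4,0,0],[2.4,0,0],[2.4,0,1],[1.0,0,2],[0,0,2],[0,0,0]], "rot": [[-0.4,1,0],[0,0,0],[0,0,0],[0,0,0],[0,0,0],[0,0,0],[0,0,0],[0,0,0]]}}

```text
clock: 9.17
tcp_pos: [552.0, 169.1, 277.8]
tcp_rot: [0.002, 0.974, 0.228, 0.005]
wrist_force: [-1.6, -0.2, -2.2]
grip_width: 17.3
```

```bash
python3 -c "
from h import *
go((535.5,175.5,200))"
```

```text
p [552.  169.1 277.8] yaw 26.41 dp cm [-1.26 -1.35  7.77] tilt fix [ 0.34 -0.47  0.  ] F [-1.6 -0.2 -2.2] g 17.3 t 9.1667
```

>>> {"op": "carry_out", "data": {"hand": [0,0,0,0,0,0,0,0], "dp": [[-1.2,-1.3,0.8],[0,0,1.3],[0,0,1.3],[0,0,1.3],[0,0,0.8],[0,0,0],[0,0,0],[0,0,0]], "rot": [[0.3,-0.5,0],[0,0,0],[0,0,0],[0,0,0],[0,0,0],[0,0,0],[0,0,0],[0,0,0]]}}

```text
clock: 9.83
tcp_pos: [541.5, 170.3, 221.8]
tcp_rot: [0.001, 0.975, 0.224, 0.001]
wrist_force: [-0.2, -1.0, -1.3]
grip_width: 16.9
```

```bash
python3 -c "
from h import *
go((535.5,175.5,200))"
```

```text
p [541.5 170.3 221.8] yaw 25.92 dp cm [-0.31 -0.73  2.18] tilt fix [ 0.15 -0.03  0.  ] F [-0.2 -1.  -1.3] g 16.9 t 9.8333
```

>>> {"op": "carry_out", "data": {"hand": [0,0,0,0,0,0,0,0], "dp": [[-0.3,-0.7,0],[0,0,0],[0,0,0.7],[0,0,0.7],[0,0,0],[0,0,0],[0,0,0],[0,0,0]], "rot": [[0,0,0],[0,0,0],[0,0,0],[0,0,0],[0,0,0],[0,0,0],[0,0,0],[0,0,0]]}}

```text
clock: 10.5
tcp_pos: [536.9, 176.4, 210.0]
tcp_rot: [0.001, 0.974, 0.224, 0.004]
wrist_force: [0.2, -0.6, -0.7]
grip_width: 17.1
```

Run:
```python
from h import *
go((535.5,175.5,200))
snap("side","s6.png");snap("scene","s6s.png")
a=cv2.imread("pics/s6.png")[210:310,165:290];b=cv2.imread("pics/s6s.png")[210:310,285:410]
cv2.imwrite("pics/c6.png",cv2.resize(np.hstack([a,b]),(800,320),interpolation=cv2.INTER_CUBIC))
```

```text
p [536.9 176.4 210. ] yaw 25.94 dp cm [-0.17  0.01  0.99] tilt fix [ 0.24 -0.37  0.  ] F [ 0.2 -0.6 -0.7] g 17.1 t 10.5
```

View pics/c6.png

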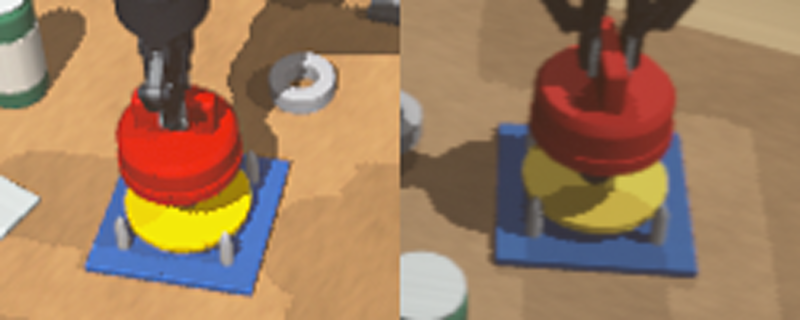

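Cap is over the seat and centred between the posts in both views. I'll lower it gently, watching the force.

>>> {"op": "carry_out", "data": {"hand": [0,0,0,0,0,0,0,0], "dp": [[-0.1,0,0.7],[0,0,0.8],[0,0,0.8],[0,0,0.8],[0,0,0.5],[0,0,0],[0,0,0],[0,0,0]], "rot": [[0.2,-0.4,0],[0,0,0],[0,0,0],[0,0,0],[0,0,0],[0,0,0],[0,0,0],[0,0,0]]}}

```text
clock: 11.27
tcp_pos: [535.4, 175.5, 168.7]
tcp_rot: [0.0, 0.975, 0.224, -0.002]
wrist_force: [0.1, 0.5, -1.2]
grip_width: 16.9
```

```bash
python3 -c "
from h import *
go((535.5,175.5,158.5))"
```

```text
p [535.4 175.5 168.7] yaw 25.92 dp cm [0.02 0.   1.02] tilt fix [-0.01  0.21  0.  ] F [ 0.1  0.5 -1.2] g 16.9 t 11.2667
```

>>> {"op": "carry_out", "data": {"hand": [0,0,0,0,0,0,0,0], "dp": [[0,0,0.4],[0,0,0.4],[0,0,0.4],[0,0,0.4],[0,0,0.4],[0,0,0.4],[0,0,0.4],[0,0,0.4]], "rot": [[0,0,0],[0,0,0],[0,0,0],[0,0,0],[0,0,0],[0,0,0],[0,0,0],[0,0,0]]}}

```text
clock: 11.93
tcp_pos: [537.4, 176.0, 145.6]
tcp_rot: [0.001, 0.974, 0.225, -0.002]
wrist_force: [-13.6, -3.2, 32.1]
grip_width: 17.1
```

>>> {"op": "carry_out", "data": {"hand": [0,0,0,0,0,0,0,0], "dp": [[-0.1,0,0.3],[0,0,0.3],[0,0,0.4],[0,0,0.4],[0,0,0.1],[0,0,0.1],[0,0,0],[0,0,0]], "rot": [[0,0,0],[0,0,0],[0,0,0],[0,0,0],[0,0,0],[0,0,0],[0,0,0],[0,0,0]]}}

```text
clock: 12.6
tcp_pos: [539.4, 176.5, 146.7]
tcp_rot: [0.001, 0.974, 0.225, -0.002]
wrist_force: [0.1, -0.3, -1.6]
grip_width: 16.9
```

```bash
python3 -c "
from h import *
go((535.5,175.5,146.5))"
```

```text
p [539.4 176.5 146.7] yaw 25.99 dp cm [-0.39 -0.08  0.02] tilt fix [ 0.04  0.3  -0.  ] F [ 0.1 -0.3 -1.6] g 16.9 t 12.6
```

>>> {"op": "carry_out", "data": {"hand": [4,6,6,6,6,6,6,6], "dp": [[0,0,0],[0,0,0],[0,0,0],[0,0,0],[0,0,-1.5],[0,0,-2.5],[0,0,-2.5],[0,0,0]], "rot": [[0,0,0],[0,0,0],[0,0,0],[0,0,0],[0,0,0],[0,0,0],[0,0,0],[0,0,0]]}}

```text
clock: 13.27
tcp_pos: [537.7, 176.1, 209.0]
tcp_rot: [0.001, 0.974, 0.225, -0.007]
wrist_force: [1.2, 0.1, 1.2]
grip_width: 59.7
```

>>> {"op": "carry_out", "data": {"hand": [3,0,0,0,0,0,0,0], "dp": [[0,0,0],[0,0,0],[0,0,0],[0,0,0],[0,0,0],[0,0,0],[0,0,0],[0,0,0]], "rot": [[0,0,0],[0,0,0],[0,0,0],[0,0,0],[0,0,0],[0,0,0],[0,0,0],[0,0,0]]}}

```text
clock: 13.93
tcp_pos: [535.4, 175.6, 204.2]
tcp_rot: [0.001, 0.974, 0.225, -0.01]
wrist_force: [0.2, -1.1, 0.1]
grip_width: 0.2
```

```bash
python3 -c "
from h import *
go((537,176.5,176))"
```

```text
p [535.4 175.6 204.2] yaw 25.97 dp cm [0.24 0.   2.82] tilt fix [-0.2   1.16  0.  ] F [ 0.2 -1.1  0.1] g 0.2 t 13.9333
```

>>> {"op": "carry_out", "data": {"hand": [0,0,0,0,0,0,0,0], "dp": [[0,0,1.0],[0,0,1.0],[0,0,0.5],[0,0,0.5],[0,0,0.5],[0,0,0.5],[0,0,0.5],[0,0,0.5]], "rot": [[-0.2,1.1,0],[0,0,0],[0,0,0],[0,0,0],[0,0,0],[0,0,0],[0,0,0],[0,0,0]]}}

```text
clock: 14.6
tcp_pos: [537.3, 176.1, 170.4]
tcp_rot: [0.001, 0.974, 0.225, -0.005]
wrist_force: [-12.0, -2.9, 25.5]
grip_width: 0.2
```

Contact came at TCP z 170.4 under 25 N, against about 171 predicted for the seat fully home. So the cap is home. Now up and over to the element.

>>> {"op": "carry_out", "data": {"hand": [0,0,0,0,2.4,2.4,2.4,2.4], "dp": [[0,0,-2],[0,0,-4],[0,0,-4],[0,0,-2],[-1.0,1.9,0],[-1.6,3.2,0],[-1.7,3.4,0],[-1.7,3.4,0]], "rot": [[0,0,0],[0,0,0],[0,0,0],[0,0,0],[0,0,0],[0,0,0],[0,0,0],[0,0,0]]}}

```text
clock: 15.27
tcp_pos: [538.9, 46.4, 300.6]
tcp_rot: [-0.0, 0.973, 0.232, -0.003]
wrist_force: [0.6, -0.4, 1.3]
grip_width: 23.9
```

>>> {"op": "carry_out", "data": {"hand": [2.4,2.4,2.4,2.4,2.4,2.4,2.4,2.4], "dp": [[-1.7,3.4,0],[-1.7,3.4,0],[-1.7,3.4,0],[-1.7,3.4,0],[-1.7,3.4,0],[-1.0,2.0,0],[0,0,0],[0,0,0]], "rot": [[0,0,0],[0,0,0],[0,0,0],[0,0,0],[0,0,0],[0,0,0],[0,0,0],[0,0,0]]}}

```text
clock: 15.93
tcp_pos: [538.8, -183.6, 301.2]
tcp_rot: [0.002, 0.974, 0.228, -0.002]
wrist_force: [-0.3, 0.3, 0.5]
grip_width: 24.3
```

```bash
python3 -c "
from h import *
go((531,-243,200))"
```

```text
p [ 538.8 -183.6  301.2] yaw 26.37 dp cm [-3.29  4.94 10.15] tilt fix [ 0.17  0.25 -0.  ] F [-0.3  0.3  0.5] g 24.3 t 15.9333
```

>>> {"op": "carry_out", "data": {"hand": [2.4,2.4,2.4,2.4,2.4,2.4,2.4,2.4], "dp": [[-1.5,2.5,0],[-1.5,2.2,0],[-0.2,0.2,2],[0,0,2.2],[0,0,2.2],[0,0,1.0],[0,0,0],[0,0,0]], "rot": [[0.2,0.3,0],[0,0,0],[0,0,0],[0,0,0],[0,0,0],[0,0,0],[0,0,0],[0,0,0]]}}

```text
clock: 16.6
tcp_pos: [534.7, -235.9, 225.4]
tcp_rot: [-0.002, 0.973, 0.232, 0.002]
wrist_force: [-0.2, 0.5, 0.4]
grip_width: 23.7
```

```bash
python3 -c "
from h import *
go((531,-243,175))"
```

```text
p [ 534.7 -235.9  225.4] yaw 26.86 dp cm [-0.68  0.48  5.04] tilt fix [-0.14 -0.26  0.  ] F [-0.2  0.5  0.4] g 23.7 t 16.6
```

>>> {"op": "carry_out", "data": {"hand": [2.4,2.4,2.4,2.4,2.4,2.4,2.4,2.4], "dp": [[-0.7,0.5,0],[0,0,1.2],[0,0,1.2],[0,0,1.0],[0,0,0],[0,0,0],[0,0,0],[0,0,0]], "rot": [[-0.1,-0.3,0],[0,0,0],[0,0,0],[0,0,0],[0,0,0],[0,0,0],[0,0,0],[0,0,0]]}}

```text
clock: 17.27
tcp_pos: [532.8, -243.7, 192.1]
tcp_rot: [0.002, 0.972, 0.233, 0.002]
wrist_force: [-0.8, -0.7, -0.4]
grip_width: 23.7
```

```bash
python3 -c "
from h import *
go((531,-243,175))"
```

```text
p [ 532.8 -243.7  192.1] yaw 27.01 dp cm [-0.13 -0.15  1.71] tilt fix [ 0.26 -0.13  0.  ] F [-0.8 -0.7 -0.4] g 23.7 t 17.2667
```

Contact is expected at TCP ≈ 168–170 and home at ≈ 154–156.

>>> {"op": "carry_out", "data": {"hand": [2.4,2.4,2.4,2.4,2.4,2.4,2.4,2.4], "dp": [[-0.1,-0.1,1.0],[0,0,0.8],[0,0,0.4],[0,0,0.4],[0,0,0.4],[0,0,0.4],[0,0,0.4],[0,0,0.4]], "rot": [[0.2,0,0],[0,0,0],[0,0,0],[0,0,0],[0,0,0],[0,0,0],[0,0,0],[0,0,0]]}}

```text
clock: 17.93
tcp_pos: [533.3, -244.4, 155.3]
tcp_rot: [0.0, 0.972, 0.234, 0.001]
wrist_force: [-9.6, 5.3, 29.9]
grip_width: 23.9
```

>>> {"op": "carry_out", "data": {"hand": [2.4,2.4,2.4,2.4,2.4,2.4,2.4,2.4], "dp": [[0,0,0.3],[0,0,0.3],[0,0,0.3],[0,0,0.3],[0,0,0.3],[0,0,0.3],[0,0,0.3],[0,0,0.3]], "rot": [[0,0,0],[0,0,0],[0,0,0],[0,0,0],[0,0,0],[0,0,0],[0,0,0],[0,0,0]]}}

```text
clock: 18.6
tcp_pos: [534.2, -244.8, 155.5]
tcp_rot: [-0.003, 0.972, 0.235, -0.004]
wrist_force: [-6.8, 4.0, 16.7]
grip_width: 23.8
```

It stops at 155.4 (fingertips ≈ 83 mm), so the element is home. I'll retract and check.

>>> {"op": "carry_out", "data": {"hand": [2.4,2.4,2.4,2.4,2.4,2.4,2.4,2.4], "dp": [[0,0,-1.5],[0,0,-3],[0,0,-3.5],[0,0,-3.5],[-2,0,-1],[-3,0,0],[-3,0,0],[-1,0,0]], "rot": [[0,0,0],[0,0,0],[0,0,0],[0,0,0],[0,0,0],[0,0,0],[0,0,0],[0,0,0]]}}

```text
clock: 19.27
tcp_pos: [455.1, -286.3, 286.5]
tcp_rot: [-0.003, 0.971, 0.238, -0.004]
wrist_force: [0.2, 0.6, -0.9]
grip_width: 24.1
```

Run:
```python
from h import *
go((531,-243,280))
snap("side","s7.png");snap("scene","s7s.png")
a=cv2.imread("pics/s7.png")[130:310,160:340];b=cv2.imread("pics/s7s.png")[160:310,140:400]
A=cv2.resize(a,(400,400),interpolation=cv2.INTER_CUBIC);B=cv2.resize(b,(400,231),interpolation=cv2.INTER_CUBIC)
o=np.zeros((400,800,3),np.uint8);o[:,:400]=A;o[:231,400:]=B;cv2.imwrite("pics/c7.png",o)
```

```text
p [ 455.1 -286.3  286.5] yaw 27.48 dp cm [ 8.73 -0.34  0.59] tilt fix [-0.4   0.39  0.  ] F [ 0.2  0.6 -0.9] g 24.1 t 19.2667
```

View pics/c7.png

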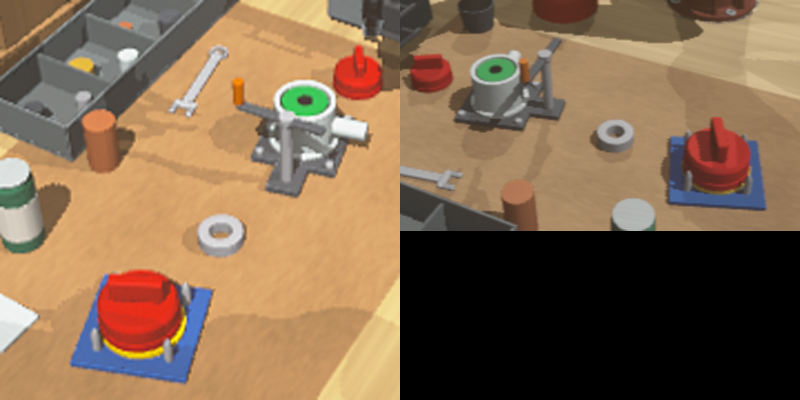

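Both views show the cap handle-up between the posts at (140,312), the green element sunk below the rim at (305,100) and the keeper swung aside. Nothing else has moved.

```bash
python3 -c "
from rig import r
print(r.job_done(), r.observe()['clock'])"
```

```text
the job is handed in; nothing more can be done
the job is handed in; nothing more can be done
```

The whole job is done and handed in at about 19 s on the robot's clock. No verdict is reported on hand-in.

- **Keeper:** I pushed it about a quarter turn and left it there. The last views show its nose clear of the housing.
- **Cap:** It sits handle up between the four posts. Pressing on the handle stopped at TCP 170.4 mm under 25 N, against about 171 mm predicted with the seat fully home.
- **Element:** I pressed it down until it stopped with the fingertips at about 83 mm, which is 2 mm below the rim, under 17–30 N. The last views show it below the rim.
- **Other parts:** In the last two views, everything else in frame was where it started, and the gripper was touching nothing.

**One disagreement:** the first fixed-camera estimates of the pot axis differed by about 10 mm. A closer look with the wrist camera put it at (531, -243), 95 mm from the hinge as specified, and I used that.

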